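Hook a dropped ring out from behind the bench guard

ROBOT

A 6-joint arm with a two-finger parallel gripper is mounted at the origin on the work surface. World frame = base frame: x ahead of the robot, y to its left, z up, the work surface at z = 0. Lengths are in mm, angles in rad, forces in N, time in s.
With the tool pointing down it reaches from about 350 to 875 mm from the base axis. Payload 4.2 kg.
Tool frame: the origin (TCP) lies midway between the tips of the shut fingers; the grasp point (between the pads) lies arm.grip_depth behind it (arm.grip_depth is the distance from the TCP to the grasp point, in mm); z points along the fingers, y is the direction in which the jaws open and shut (so a half turn about z gives the same grasp; the last joint's range is limited). The gripper opens to 85 mm and grips with 20 to 120 N. Pads are 22 mm wide; open, the fingers measure 114 mm over their backs; the gripper's body (76 mm by 85 mm) begins 54 mm behind the grasp point. The pads swing forward as they close: fully open they stand 13 mm farther back than shut.
Start: joints at [-0.91, 0.385, 0.008, 0, -1.194, -0.259], TCP at [244.435, -575.196, 231.312] pointing down, gripper open.
Joint ranges: [-3.14, 3.14], [-1.21, 2.06], [-1.07, 1.41], [-3.16, 2.05], [-2.99, -0.16], [-3.1, 3.1]. Speed limits (rad/s): [2.79, 2.79, 3.14, 3.14, 3.14, 3.14].

INTERFACE

Orientations are given as a unit quaternion [x, y, z, w].
In Python, from bench import arm gives the robot as it stands.
- The arm moves only by the tool play_rows, never from a script. Its argument "motion" is one flat list of numbers, 7 for each row, row after row: the opening in per cent of the stroke, from 0 (shut) to 100 (fully open), then the shift along the world's x, y, z in cm, then the turn, a rotation vector about the world's x, y, z in degrees. A call has 1 to 5 rows; each row is the pose to reach, as a shift and turn from the pose commanded when the call began; what a row does not reach only later rows make up. A row lasts 1/8 s, in which the tool goes at most 62.5 mm and 10.7 degrees, less where a joint would pass 70% of its speed; a pose out of reach is approached as far as the arm can. A call with a gripper value outside its range is refused whole. The fingers move at their own pace and stop on an object; the grip force is fixed at half the most. Time passes only in rows, so rows that repeat a pose let the fingers close. It gives the time, the measured TCP pose, the force and the opening at its end, in the units of the state.
- arm.read_state(): the state, without advancing time (a new reading comes with each control period).
- arm.get_image(name): name is "side" or "top" or "wrist"; returns (picture, depth): 420x560x3 uint8, red, green, blue; 420x560 float32, mm along the optical axis (not along the pixel's ray), 0 where there is no reading.
- arm.camera_info(name): a dict with "fovy" (degrees; the focal length in pixels is half the picture's height over the tangent of half this angle, whatever the lens; pixels are square), "cx", "cy" (the principal point, pixels), "R" (3x3) and "t" (3): a world point X has camera coordinates R X + t. Camera axes: x right, y down, z forward; pixel columns grow to the right and rows downward; lengths in mm; the calibration is good to about 2 mm. The wrist camera is an equidistant fisheye: a pixel r from the principal point sees the ray r / f radians off the axis. A picture is of the moment at which its call begins: read the wrist's pose just before it. camera_info takes no time and is no camera call; for the wrist camera it gives the pose at the moment of the call.
- arm.job_done(): hands the job in, once; it reports no verdict.
Trained networks look in the newest picture that a camera, given by its name, has taken for a name from the list of things; names that differ only in an ending like _2 or _b are one class to them, and where a whole thing is asked for, a point or a joint stands for the part that bears it (a point fixed in the world has none). Each returns a list of dicts, best first, with "confidence" (0 to 1); they miss things now and then, are a little off and sometimes report something else, mostly with a low value. They report only what shows in the picture. A call takes as long as a camera call. They do not tell look-alikes from the thing itself.
- arm.outline_of(thing, camera): "mask" (420x560 bool, what is visible of it) and "extent" ([left, top, width, height] in pixels, round what is visible of it).
- arm.place_of(thing, camera): "uv" ([column, row] in pixels: a listed point, or the origin of a listed thing).
The state is a dict: "clock": time; "joints": joint angles; "joint_vel": joint speeds; "joint_efforts": joint torques, N m; "position": TCP position; "ee_rot": TCP orientation; "contact_force": force on the tool from outside, world axes, zero at the start; "wrist_torque": the same for the moment, N m; "gripper_width": finger opening in mm.
Only numpy, scipy, OpenCV 4.12 (cv2) and the standard library are available. Lean on these libraries where they do the work, as an engineer would, in place of code of your own. Each camera call takes 0.05 s, during which the arm holds its last target.

TASK

A steel ring has been dropped behind the fixed guard. Take the hooked rod from its cradle, reach it under the guard, put its end into the ring and slide the ring out along the bench until it is fully home in the V-shaped stop in front of the guard, holding it there under a light steady pull for half a second (more than 3 N, never more than 20 N). Then lay the rod back in its cradle, without touching the ring with the gripper, pressing hard on the guard or disturbing the other gear.

Things in the scene. Friction and masses are not known exactly. Their poses are not given: they have to be found in the camera images.
- hook_grip (a point): Centre of the hooked rod's black handle, 80 long (own x) x 20 wide (y) x 30 high (z). Own x points to the hooked end, z up. A straight 8 mm thick rod runs level from the handle's centre line to 145 mm ahead of this point and there turns square down in an 8 mm leg. 0.15 kg, balance point 13 mm ahead of this point. It starts level in its cradle.
- hook_tip (a point): Lower, rounded end of the rod's leg: 145 mm ahead (own x) of the handle centre and 40 mm below it. Same axes as the handle.
- ring_center (a point): Centre (half-way up) of the dropped steel ring lying flat on the bench behind the guard: 46 mm outside diameter, 30 mm hole, 9 mm thick, about 0.07 kg (varies, as does friction).
- guard: Fixed grey guard; origin on the bench under its panel's middle, x away from the robot to behind the panel, y along it, z up. Panel 324 wide, 4 thick, 70 to 146 mm above the bench, open below. Behind it: side plates at y = +-162 (150 deep), roof of thin bars at 140 height. In front, carried by it: the aluminium V stop (see stop_slot).
- stop_slot (a point): Fixed point on the bench 51 mm before the panel, axes as the guard's: middle of the V stop's range. Two rigid flanks, 10 high, 50 long, 45 degrees either side of x, opening to the panel (mouth 60 mm). It is clamped anywhere within 15 mm of here along x; where is not measured: feel for it. A ring home touches both flanks: centre at y = 0, x -15 to +15 mm.
- rest_seat (a point): Centre of the rod's fixed aluminium cradle, 40 mm above the bench, where the handle's underside rests (handle centre 15 mm above it). Own x: the way the rod points. Two cross plates 6 mm thick, 32 mm ahead and behind, carry the handle between side lips 8 mm high, 28 mm apart. Free room for fingers between the plates down to 6 mm above the bench.
- carabiner0: Bystander: one of five aluminium carabiners in a row left of the guard, about 104 x 54 x 10 mm, lying flat; origin at its middle on the bench.
- carabiner1: Bystander: one of five aluminium carabiners in a row left of the guard, about 104 x 54 x 10 mm, lying flat; origin at its middle on the bench.
- carabiner2: Bystander: one of five aluminium carabiners in a row left of the guard, about 104 x 54 x 10 mm, lying flat; origin at its middle on the bench.
- carabiner3: Bystander: one of five aluminium carabiners in a row left of the guard, about 104 x 54 x 10 mm, lying flat; origin at its middle on the bench.
- carabiner4: Bystander: one of five aluminium carabiners in a row left of the guard, about 104 x 54 x 10 mm, lying flat; origin at its middle on the bench.
- scraper: Bystander: white plastic ski wax scraper, flat plate 125 x 60 x 5 mm; origin at the middle of its underside.
- ice_screw: Bystander: steel ice screw 20 mm thick, about 150 mm long, lying along its own x behind the guard with a 50 mm wide hanger plate; origin 50 mm from the hanger, on the bench.
- belay: Bystander: orange belay device, 50 x 36 x 30 mm, behind the guard; origin at the middle of its underside.
Not all that is in view belongs to the job. What is shaped like the part that bears hook_grip but brown or yellow is not meant.

How it is judged (in metres and radians):
On the way, in this order (a step that is already met when the one before it is completed fails the run):
1. the hook's end stands inside the ring behind the guard (horizontal distance between hook_tip and ring_center below 0.014 m and height (world z) of hook_tip below 0.0085 m and x of hook_tip in the frame of guard above 0.01 m), for 0.05 s.
2. the hook holds the ring home in the V stop with a pull that both the ring and the stop feel (more than 3 N for 0.5 s) (x of ring_center in the frame of guard between -0.071 and -0.032 m and y of ring_center in the frame of guard between -0.004 and 0.004 m and contact force between ring and guard above 3 N and contact force between hook and ring above 3 N), for 0.5 s.
At the end, for the whole second after the job is handed in: The ring lies flat and still in the V stop (centre within 4 mm of the guard's mid-line, 32 to 71 mm before the panel) and the rod lies still and level in its cradle (handle centre within 20 mm of the cradle's centre, 10 to 20 mm above its seat, in line within 0.2 rad) (x of ring_center in the frame of guard between -0.071 and -0.032 m and y of ring_center in the frame of guard between -0.004 and 0.004 m and angle between ring_center's own z axis and vertical below 0.1 rad and height (world z) of ring_center below 0.008 m and linear speed of each of ring, hook below 0.01 m/s and horizontal distance between hook_grip and rest_seat below 0.02 m and z of hook_grip in the frame of rest_seat between 0.01 and 0.02 m and angle between hook_grip's own z axis and vertical below 0.15 rad and angle between the x axis of hook_grip and the x axis of rest_seat, either way round below 0.2 rad); the robot touches nothing.
It fails at once if the hook, or the stop, bears on the ring with more than 20 N (contact force between hook and ring above 20 N or contact force between ring and guard above 20 N).
It fails at once if the hook presses on the guard with more than 20 N (contact force between hook and guard above 20 N).
It fails at once if the robot presses on the guard with more than 20 N (contact force between any of the arm, the fingers and guard above 20 N).
It fails at once if the gripper touches the ring (contact force between any of the fingers, the arm and ring above 0.5 N).
It fails at once if a bystander is moved by more than 20 mm (distance of any of carabiner0, carabiner1, carabiner2, carabiner3, carabiner4, scraper, ice_screw, belay from where it was at the start of the episode above 0.02 m).
It also fails if it takes over 59 s, if anything falls off the work surface, if the arm or the gripper's body presses on something with over 40 N, if the wrist force passes 120 N, or if a joint passes its speed limit or range.

## Working session

There is one attempt and no reset: what is moved stays moved. The work goes in short steps, Python scripts to look and compute and a tool call to move; the robot and the scene stay as the last step left them, time stands still between calls to the robot, and variables do not carry over. Pictures are saved under pics/ and viewed, and the job is handed in when it is done.

Besides the shell and the picture viewer there is one more tool, called after "Emit:" in YAML: its name, and indented under it one key for each argument. play_rows: Moves the arm, as the interface text tells. Its arguments: {"type":"object","properties":{"motion":{"type":"array","items":{"type":"number"}}},"required":["motion"]}

```bash
ls; mkdir -p pics; cat > h.py <<'E'
import numpy as np,cv2
from bench import arm
def snap(n,f):
    p,d=arm.get_image(n); cv2.imwrite('pics/'+f,p[:,:,::-1]); return p,d
def px2w(n,u,v,z=None,depth=None,ci=None):
    ci=ci or arm.camera_info(n); R=np.array(ci['R']);t=np.array(ci['t']);f=210/np.tan(np.radians(ci['fovy']/2))
    x=u-ci['cx'];y=v-ci['cy']
    if n=='wrist':
        r=np.hypot(x,y);th=r/f;ray=np.array([np.sin(th)*x/max(r,1e-9),np.sin(th)*y/max(r,1e-9),np.cos(th)])
    else: ray=np.array([x/f,y/f,1.])
    C=-R.T@t;w=R.T@ray
    if depth is not None: return C+w*depth/ray[2]
    return C+w*(z-C[2])/w[2]
E
python3 - <<'E'
from h import *
for n in ['top','side','wrist']:
    p,d=snap(n,n+'0.png'); ci=arm.camera_info(n); print(n,{k:np.round(v,3).tolist() for k,v in ci.items() if not isinstance(v,str)})
    if n!='wrist' or 1:
        np.save(n+'0.npy',d)
print(arm.read_state(), arm.grip_depth)
E
```

```text
pics
top {'fovy': 50.484, 'cx': 278.403, 'cy': 213.488, 'R': [[0.017, -1.0, -0.004], [-0.994, -0.016, -0.11], [0.11, 0.006, -0.994]], 't': [-44.051, 537.639, 1249.895]}
side {'fovy': 52.751, 'cx': 283.134, 'cy': 211.016, 'R': [[-0.885, -0.466, -0.017], [-0.354, 0.695, -0.626], [0.303, -0.548, -0.779]], 't': [422.742, 258.389, 1313.253]}
wrist {'fovy': 65.706, 'cx': 278.631, 'cy': 207.003, 'R': [[-0.391, 0.92, 0.003], [0.886, 0.376, 0.271], [0.248, 0.109, -0.963]], 't': [624.601, -36.036, 379.839]}
{'clock': 0.15, 'joints': array([-9.10421042e-01,  3.85372604e-01,  6.93993395e-03, -3.32901627e-04,
       -1.19402510e+00, -2.58639310e-01]), 'joint_vel': array([-0.0006117 , -0.00134739,  0.0036018 ,  0.00109791, -0.00063569,
       -0.00144709]), 'joint_efforts': array([-4.27170653e-04, -3.92678297e+01,  1.88581181e+01,  4.18866813e+00,
       -3.43633168e-03, -1.31700624e-07]), 'position': array([ 244.24138592, -574.81706785,  230.48021854]), 'ee_rot': array([-1.99459734e-01,  9.79905659e-01,  8.13173792e-04, -2.29755613e-04]), 'contact_force': array([-0.38757982,  0.2688346 ,  0.40033162]), 'wrist_torque': array([ 0.01738823,  0.02705069, -0.05794812]), 'gripper_width': 85.38145087592547} 18.700000000000003
```

View pics/top0.png

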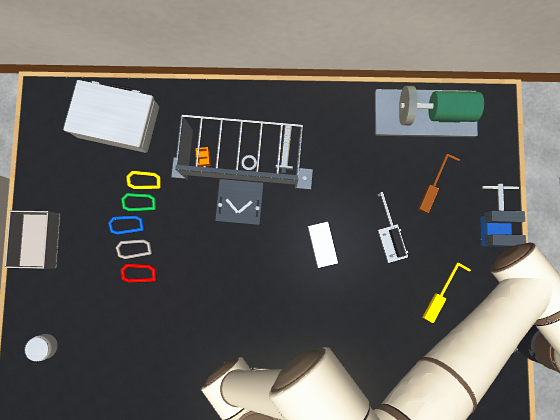

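View pics/side0.png

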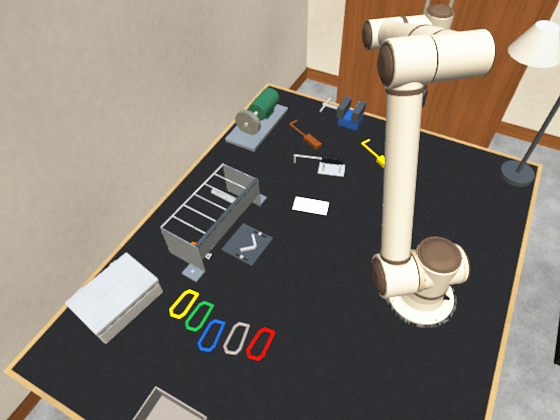

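View pics/wrist0.png

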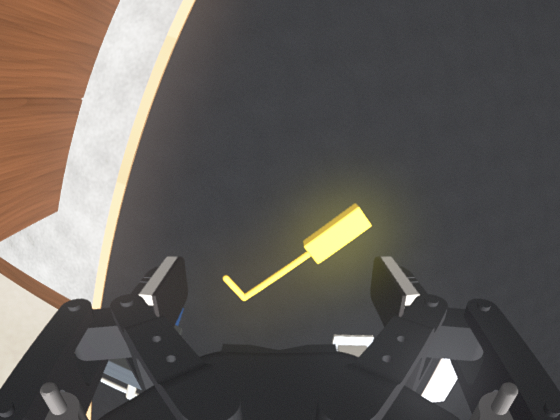

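```bash
python3 - <<'E'
from h import *
for n in ['top','side']:
  for th in ['hook_grip','hook_tip','ring_center','guard','stop_slot','rest_seat','ice_screw','belay','scraper']:
    try:
      for r in arm.place_of(th,n)[:3]:
        print(n,th,np.round(r['uv'],1),round(r['confidence'],2), [np.round(px2w(n,*r['uv'],z=z)).tolist() for z in (0,15,55)])
    except Exception as e: print(th,e)
print(arm.read_state()['clock'])
E
```

```text
top hook_grip [397.7 243.8] 0.76 [[458.0, -384.0, 0.0], [458.0, -380.0, 15.0], [456.0, -370.0, 55.0]]
top hook_grip [427.9 197.3] 0.69 [[597.0, -475.0, 0.0], [594.0, -470.0, 15.0], [588.0, -456.0, 55.0]]
top hook_grip [432.5 309.5] 0.59 [[272.0, -481.0, 0.0], [273.0, -476.0, 15.0], [277.0, -463.0, 55.0]]
top hook_tip [470.3 269.2] 0.92 [[388.0, -593.0, 0.0], [389.0, -587.0, 15.0], [389.0, -570.0, 55.0]]
top hook_tip [455.4 160.5] 0.84 [[709.0, -558.0, 0.0], [705.0, -552.0, 15.0], [696.0, -537.0, 55.0]]
top hook_tip [374.4 198.5] 0.62 [[591.0, -317.0, 0.0], [588.0, -314.0, 15.0], [582.0, -305.0, 55.0]]
top ring_center [250.4 162.5] 0.55 [[693.0, 51.0, 0.0], [690.0, 50.0, 15.0], [680.0, 47.0, 55.0]]
top ring_center [138.9 274.3] 0.37 [[358.0, 366.0, 0.0], [358.0, 362.0, 15.0], [359.0, 349.0, 55.0]]
top guard [243.2 182.9] 0.77 [[631.0, 71.0, 0.0], [628.0, 70.0, 15.0], [621.0, 66.0, 55.0]]
top guard [323.4 243.2] 0.28 [[457.0, -168.0, 0.0], [456.0, -166.0, 15.0], [454.0, -162.0, 55.0]]
top stop_slot [238.6 201.4] 0.87 [[576.0, 83.0, 0.0], [573.0, 82.0, 15.0], [568.0, 78.0, 55.0]]
top re
[... 1095 characters left out ...]
 55.0]]
side guard [232.5 235.9] 0.61 [[636.0, 76.0, 0.0], [629.0, 84.0, 15.0], [610.0, 106.0, 55.0]]
side stop_slot [248.2 242. ] 0.79 [[574.0, 73.0, 0.0], [568.0, 81.0, 15.0], [551.0, 104.0, 55.0]]
side rest_seat [330.7 162.5] 0.79 [[478.0, -406.0, 0.0], [473.0, -391.0, 15.0], [459.0, -353.0, 55.0]]
side ice_screw [227.7 201.1] 0.48 [[736.0, -50.0, 0.0], [727.0, -40.0, 15.0], [705.0, -14.0, 55.0]]
side belay [236.4 338.4] 0.54 [[431.0, 382.0, 0.0], [426.0, 386.0, 15.0], [414.0, 398.0, 55.0]]
side belay [200.5 254.6] 0.42 [[691.0, 190.0, 0.0], [683.0, 197.0, 15.0], [662.0, 215.0, 55.0]]
side scraper [310.3 204.7] 0.58 [[457.0, -173.0, 0.0], [452.0, -161.0, 15.0], [439.0, -131.0, 55.0]]
1.05
```

```bash
python3 - <<'E'
import cv2,numpy as np
p=cv2.imread('pics/top0.png')
a=cv2.resize(p[180:280,350:430],None,fx=6,fy=6,interpolation=cv2.INTER_CUBIC)[:600]
b=cv2.resize(p[100:235,165:325],None,fx=5,fy=5,interpolation=cv2.INTER_CUBIC)[:600,:800]
cv2.imwrite('pics/c1.png',a);cv2.imwrite('pics/c2.png',b)
E
```

```text
(no output)
```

View pics/c1.png

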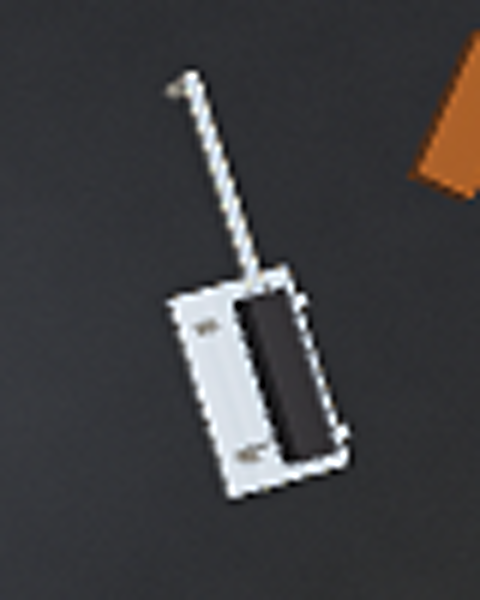

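View pics/c2.png

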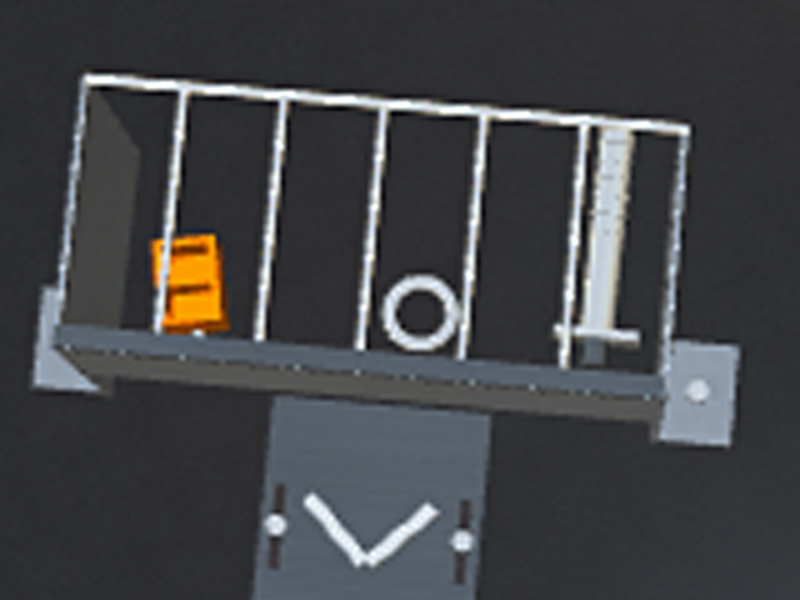

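```bash
python3 - <<'E'
from h import *
c1=lambda x,y,z: px2w('top',350+x/6-.4,180+y/6-.4,z=z)
c2=lambda x,y,z: px2w('top',165+x/5-.4,100+y/5-.4,z=z)
a=c1(192,80,55);b=c1(250,275,55);print('rod',a,b,np.degrees(np.arctan2(*(a-b)[[1,0]])))
h=[c1(x,y,70) for x,y in((237,303),(285,290),(333,452),(285,462))];print(np.round(h,1),np.mean(h,0))
L,Rr,FL,FR=c2(86,77,140),c2(688,128,140),c2(58,335,146),c2(665,385,146)
print('rear',L,Rr,'front',FL,FR)
for l,r in((L,Rr),(FL,FR)): print('yaw',np.degrees(np.arctan2(l[1]-r[1],l[0]-r[0]))-90,np.hypot(*(l-r)[:2]))
print('ring',c2(421,313,9)); print('V',c2(310,497,10),c2(365,560,10),c2(435,508,10))
print('pad',c2(275,400,2),c2(490,410,2))
d=np.load('top0.npy')
for (u,v) in [(391,236),(398,244),(393,205),(249,155),(239,172),(238,205)]:
    print(u,v,np.round(px2w('top',u,v,depth=d[v,u]),1))
E
```

```text
rod [ 598.70462256 -325.93690706   55.        ] [ 506.97634376 -352.21537314   55.        ] 15.986034654156233
[[ 492.6 -342.4   70. ]
 [ 499.  -364.5   70. ]
 [ 424.9 -385.6   70. ]
 [ 420.  -363.6   70. ]] [ 459.11594349 -364.01374885   70.        ]
rear [788.46617656 228.65313179 140.        ] [765.25140222 -95.57170725 140.        ] front [645.65375009 236.3362497  146.        ] [623.95785875 -84.71989394 146.        ]
yaw -4.0954374366201876 325.05487536309863
yaw -3.8659778913427374 321.7883762184955
ring [691.71342816  55.11905682   9.        ]
V [580.65503438 117.4154769   10.        ] [544.05125425  84.19275974  10.        ] [575.34513315  44.03900685  10.        ]
pad [639.43827633 140.86449464   2.        ] [635.47906714  13.40278945   2.        ]
391 236 [ 477.3 -351.2   54.8]
398 244 [ 454.7 -366.7   69. ]
393 205 [ 572.1 -371.4    0.7]
249 155 [714.3  55.3   5.4]
239 172 [633.7  69.9 146.5]
238 205 [565.2  84.8  -3.2]
```

Emit:
play_rows:
  motion: [100,5,5,-1,0,0,-2,100,10,10,-3,0,0,-4,100,15,15,-5,0,0,-6,100,20,20,-6,0,0,-7,100,21.5,21.1,-8,0,0,-7]

```text
clock: 1.68
position: [461.1, -363.7, 152.8]
ee_rot: [-0.14, 0.99, -0.001, 0.002]
contact_force: [0.9, -0.2, 0.6]
gripper_width: 85.3
```

```bash
python3 - <<'E'
from h import *
ci=arm.camera_info('wrist');p,d=snap('wrist','w1.png');np.save('w1.npy',d)
s=arm.read_state();print(s['clock'],s['position'],s['ee_rot'],s['contact_force'])
for th in ['hook_grip','rest_seat','hook_tip']:
  for r in arm.place_of(th,'wrist')[:2]:
    z={'hook_grip':55,'rest_seat':40,'hook_tip':15}[th]
    print(th,np.round(r['uv'],1),r['confidence'],px2w('wrist',*r['uv'],z=z,ci=ci))
E
```

```text
1.725 [ 463.15850785 -358.93539755  147.96122997] [-1.41700398e-01  9.89908503e-01  1.40849547e-03 -4.11117114e-04] [ 1.317049    1.409056   -2.16539755]
hook_grip [271.7 202.6] 0.94 [ 459.22330365 -370.60739601   55.        ]
hook_grip [145.2 283.4] 0.58 [ 562.82667236 -459.89696627   55.        ]
rest_seat [271.7 200.4] 0.69 [ 461.42536841 -370.33135142   40.        ]
hook_tip [79.9 66.2] 0.58 [ 389.28664199 -585.26520545   15.        ]
```

View pics/w1.png

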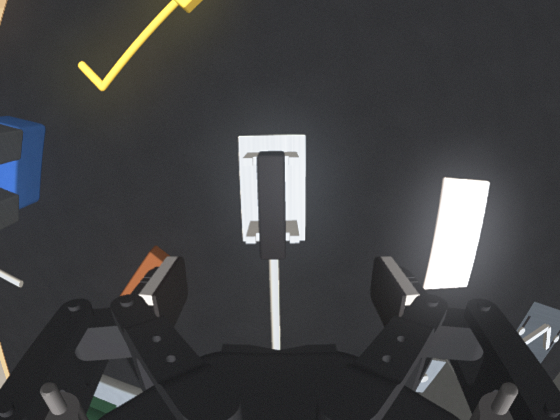

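```bash
python3 - <<'E'
from h import *
p,d=snap('wrist','w2.png');ci=arm.camera_info('wrist');p,d=snap('wrist','w2.png');s=arm.read_state()
print(s['clock'],s['position'],s['ee_rot'],s['contact_force'])
g=p.astype(int).sum(2)
R=np.array(ci['R']);
a=cv2.resize(p[110:360,200:350],None,fx=4,fy=4,interpolation=cv2.INTER_CUBIC)[:600]
cv2.imwrite('pics/w2c.png',a[:,:,::-1])
E
```

```text
1.975 [ 458.68314895 -365.37024839  152.27232044] [-1.39130315e-01  9.90273980e-01 -3.47578834e-04  2.80868398e-04] [-0.32613592 -0.00999409  0.39646317]
```

View pics/w2c.png

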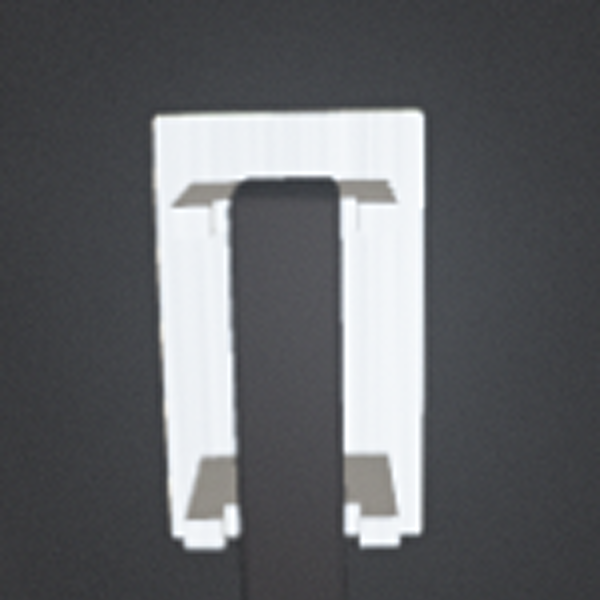

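```bash
python3 - <<'E'
from h import *
ci=arm.camera_info('wrist')
w=lambda x,y,z: px2w('wrist',200+x/4-.4,110+y/4-.4,z=z,ci=ci)
q=[w(234,185,70),w(338,185,70),w(345,590,70),w(242,590,70)];print(np.round(q,1))
print(np.mean(q,0)); m=(q[2]+q[3]-q[0]-q[1])/2; print(np.degrees(np.arctan2(m[1],m[0])),np.hypot(*m[:2]))
a=px2w('wrist',274,270,z=55,ci=ci);b=px2w('wrist',276,345,z=55,ci=ci);print(a,b,np.degrees(np.arctan2(*(b-a)[[1,0]])))
# base plate z~0.. outer lips
print(w(186,545,48),w(400,540,48),w(175,195,40),w(395,190,40))
print(np.degrees(2*np.arctan2(.99027,-.13913)))
E
```

```text
[[ 422.7 -391.2   70. ]
 [ 417.7 -373.8   70. ]
 [ 490.7 -351.2   70. ]
 [ 496.1 -370.    70. ]]
[ 456.82157572 -371.55529973   70.        ]
16.701422397265016 76.44884459448522
[ 511.14992882 -354.97571537   55.        ] [ 588.06246389 -331.52700275   55.        ] 16.955155601115123
[ 499.59157142 -382.21518737   48.        ] [ 486.32947354 -340.20293625   48.        ] [ 431.64094394 -402.82931523   40.        ] [ 418.81008449 -361.29676168   40.        ]
195.9950782399217
```

Emit:
play_rows:
  motion: [100,-0.2,-0.68,-4,0,0,1,100,-0.2,-0.68,-8,0,0,1,100,-0.2,-0.68,-11,0,0,1,100,-0.2,-0.68,-11.5,0,0,1,100,-0.2,-0.68,-11.5,0,0,1]

```text
clock: 2.6
position: [457.0, -372.7, 37.8]
ee_rot: [-0.147, 0.989, -0.001, 0.001]
contact_force: [0.5, 0.6, 0.8]
gripper_width: 85.1
```

```bash
python3 - <<'E'
from h import *
p,d=snap('wrist','w3.png');s=arm.read_state()
print(s['clock'],s['position'],s['ee_rot'],s['contact_force'])
E
```

```text
2.65 [ 457.48055504 -372.66770533   38.32752436] [-1.47715943e-01  9.89028711e-01 -9.50380869e-04  1.14293893e-03] [-0.37088283 -0.62231729  0.85516747]
```

View pics/w3.png

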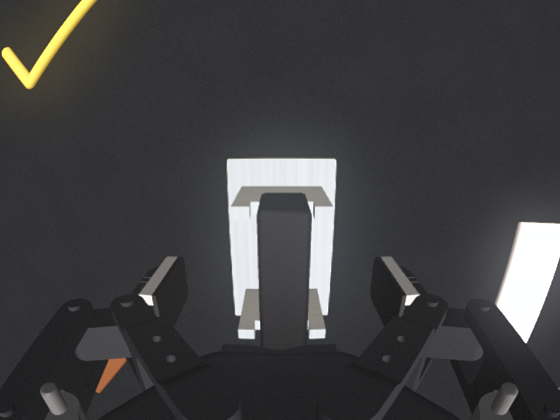

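Emit:
play_rows:
  motion: [100,0,0.15,-0.1,0,0,0,0,0,0.15,-0.1,0,0,0,0,0,0.15,-0.1,0,0,0,0,0,0.15,-0.1,0,0,0,0,0,0.15,-0.1,0,0,0]

```text
clock: 3.28
position: [457.0, -370.1, 35.9]
ee_rot: [-0.148, 0.989, -0.0, 0.0]
contact_force: [0.1, 0.3, -0.2]
gripper_width: 19.3
```

Emit:
play_rows:
  motion: [0,0,0,0,0,0,0,0,0,0,0,0,0,0]

```text
clock: 3.52
position: [457.0, -370.1, 35.9]
ee_rot: [-0.148, 0.989, -0.0, 0.0]
contact_force: [-0.6, -0.3, 2.1]
gripper_width: 19.1
```

```bash
python3 - <<'E'
from h import *
p,d=snap('wrist','w4.png');s=arm.read_state()
print(s['clock'],s['position'],s['ee_rot'],s['contact_force'],s['gripper_width'])
E
```

```text
3.575 [ 457.02511349 -370.15161661   35.91884708] [-1.48056691e-01  9.88978848e-01 -1.56150498e-04  1.74300390e-04] [0.32534951 0.13231006 2.71843256] 19.72649946474113
```

View pics/w4.png

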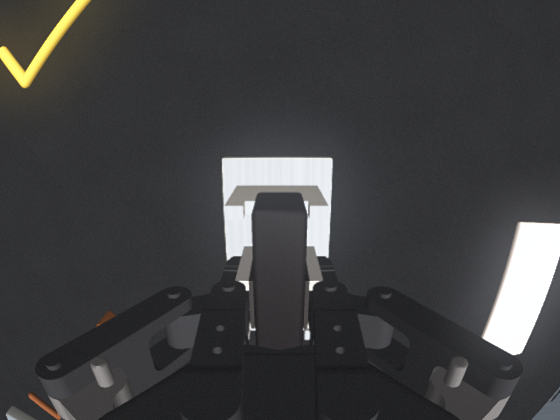

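Emit:
play_rows:
  motion: [0,0,0,2,0,0,0,0,0,0,5,0,0,0,0,0,3,6,0,0,-2,0,0,8,6,0,0,-5,0,0,14,6,0,0,-9]

```text
clock: 4.2
position: [456.3, -229.0, 95.2]
ee_rot: [-0.068, 0.998, 0.0, -0.0]
contact_force: [1.3, 0.3, -1.1]
gripper_width: 19.5
```

Emit:
play_rows:
  motion: [0,0,6,0,0,0,-4,0,0,12,0,0,0,-8,0,0,18,0,0,0,-11,0,-0.5,24,0,0,0,-12,0,-0.9,28.2,0,0,0,-12]

```text
clock: 4.82
position: [447.0, 54.0, 95.4]
ee_rot: [0.034, 0.999, -0.0, -0.0]
contact_force: [0.9, -0.8, -1.5]
gripper_width: 19.5
```

Emit:
play_rows:
  motion: [0,0,0,0,0,0,0,0,0,0,0,0,0,0,0,0,0,0,0,0,0]

```text
clock: 5.2
position: [447.5, 50.9, 95.4]
ee_rot: [0.036, 0.999, -0.0, -0.0]
contact_force: [-0.2, -0.7, -0.7]
gripper_width: 19.3
```

```bash
python3 - <<'E'
from h import *
s=arm.read_state()
print(s['clock'],s['position'],s['ee_rot'],s['contact_force'],s['gripper_width'])
for n in ('top','side','wrist'):
  p,d=snap(n,n+'5.png')
  for th in ['hook_tip','hook_grip','ring_center','guard','stop_slot']:
    for r in arm.place_of(th,n)[:2]:
        z={'hook_tip':75,'hook_grip':115,'ring_center':4.5,'guard':0,'stop_slot':0}[th]
        print(n,th,np.round(r['uv'],1),round(r['confidence'],2),np.round(px2w(n,*r['uv'],z=z),1))
E
```

```text
5.2 [447.50603473  50.92601289  95.42365404] [ 3.55939871e-02  9.99366229e-01 -1.72202732e-04 -4.23331801e-04] [-0.20153999 -0.71100153 -0.67746449] 19.30844406564852
top hook_tip [471.2 270.4] 0.86 [ 385.8 -563.5   75. ]
top hook_tip [456.5 163.2] 0.69 [ 683.1 -531.6   75. ]
top hook_grip [425.8 198. ] 0.86 [ 577.2 -430.8  115. ]
top hook_grip [433.3 310.5] 0.57 [ 280.5 -444.6  115. ]
top ring_center [398.5 243.6] 0.55 [ 458.8 -385.1    4.5]
top ring_center [248.  162.9] 0.45 [690.6  57.8   4.5]
top guard [244.7 182.7] 0.89 [631.7  66.5   0. ]
top guard [123.8 224.8] 0.66 [500.7 418.3   0. ]
top stop_slot [399. 245.] 0.64 [ 455.  -387.7    0. ]
side hook_tip [295.5 121.4] 0.72 [ 675.4 -486.3   75. ]
side hook_tip [248.  221.2] 0.61 [586.   42.8  75. ]
side hook_grip [311.8 140.4] 0.62 [ 549.1 -371.3  115. ]
side hook_grip [386.4 165.6] 0.53 [ 255.9 -370.2  115. ]
side guard [237.4 238.1] 0.92 [615.9  75.9   0. ]
side stop_slot [244.7 244.9] 0.9 [578.9  88.6   0. ]
wrist hook_grip [275.5 286.9] 0.8 [450.5  49.9 115. ]
wrist stop_slot [316.3 342.2] 0.84 [579.6  77.6   0. ]
```

View pics/top5.png

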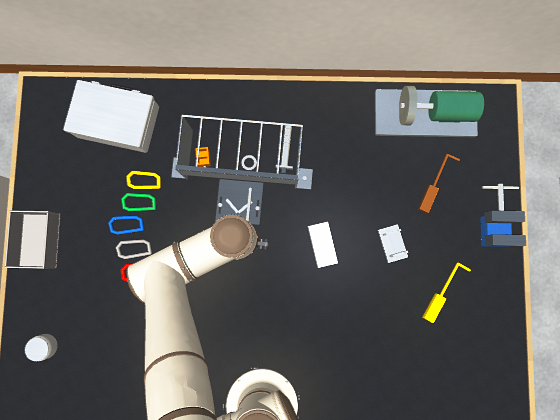

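View pics/side5.png

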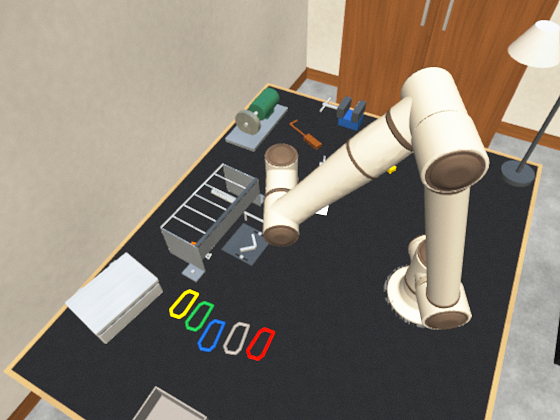

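View pics/wrist5.png

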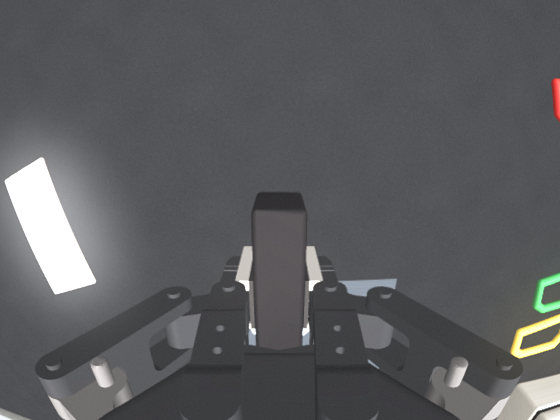

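```bash
python3 - <<'E'
import cv2
p=cv2.imread('pics/top5.png');q=cv2.imread('pics/side5.png')
a=cv2.resize(p[140:220,200:290],None,fx=6,fy=6,interpolation=cv2.INTER_CUBIC)
b=cv2.resize(q[160:280,160:300],None,fx=5,fy=5,interpolation=cv2.INTER_CUBIC)
cv2.imwrite('pics/c3.png',a);cv2.imwrite('pics/c4.png',b)
E
```

```text
(no output)
```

View pics/c3.png

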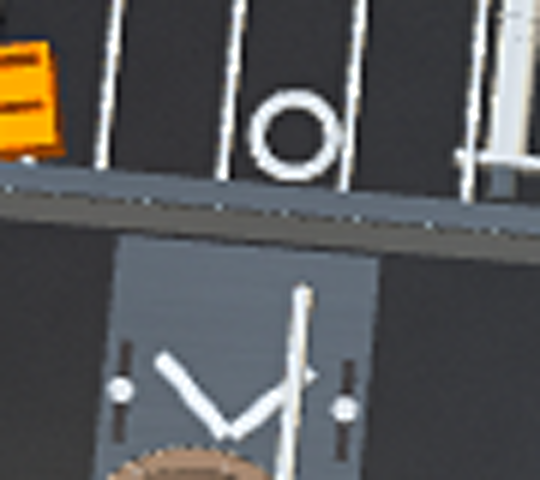

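View pics/c4.png

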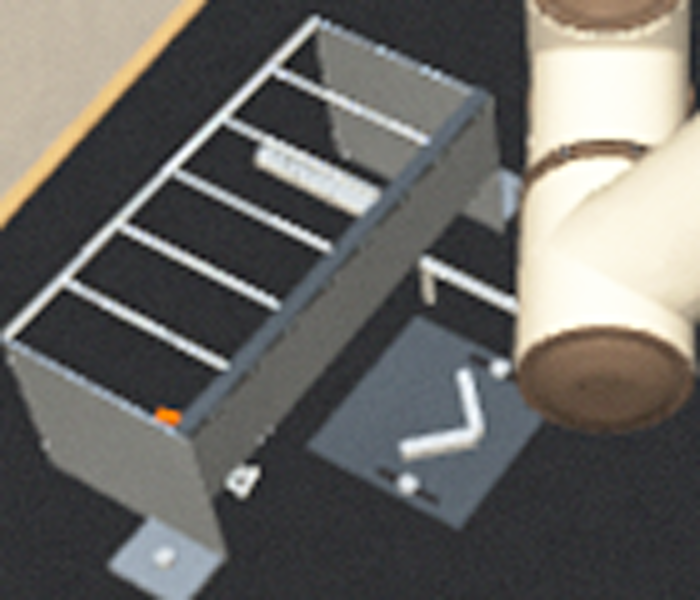

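```bash
python3 - <<'E'
from h import *
c=lambda x,y,z: px2w('top',200+x/6-.4,140+y/6-.4,z=z)
print('rodend',c(302,287,118),'back',c(288,460,118)); 
print('ring',c(295,135,9)); v=[c(160,358,10),c(230,435,10),c(315,372,10)];print('V',np.round(v,1))
sd=lambda x,y,z: px2w('side',160+x/5-.4,160+y/5-.4,z=z)
print('side tip',sd(430,300,75),sd(428,262,119),'V apex',sd(480,435,10))
E
```

```text
rodend [597.79042179  42.12876677 118.        ] back [519.70519224  46.50098745 118.        ]
ring [692.01316812  55.22493395   9.        ]
V [[579.9 118.4  10. ]
 [542.6  83.2  10. ]
 [574.2  42.5  10. ]]
side tip [596.58071803  40.60960613  75.        ] [592.96772566  41.79871261 119.        ] V apex [538.36085313  83.26356294  10.        ]
```

Emit:
play_rows:
  motion: [0,0,2.06,-3,0,0,0,0,0,2.06,-5.8,0,0,0,0,0,2.06,-5.8,0,0,0,0,0,2.06,-5.8,0,0,0]

```text
clock: 6.6
position: [448.5, 72.7, 38.4]
ee_rot: [0.035, 0.999, 0.0, 0.001]
contact_force: [1.1, 0.3, -1.3]
gripper_width: 19.6
```

Emit:
play_rows:
  motion: [0,3,-0.21,0,0,0,0,0,6,-0.42,0,0,0,0,0,8.8,-0.62,0,0,0,0,0,9.8,-0.69,0,0,0,0,0,9.8,-0.69,0,0,0,0]

```text
clock: 7.22
position: [546.0, 65.5, 38.3]
ee_rot: [0.035, 0.999, 0.0, 0.0]
contact_force: [-0.1, 0.1, -1.2]
gripper_width: 19.1
```

Emit:
play_rows:
  motion: [0,0,0,0,0,0,0,0,0,0,0,0,0,0]

```text
clock: 7.48
position: [545.0, 65.7, 37.9]
ee_rot: [0.034, 0.999, -0.0, -0.0]
contact_force: [0.0, 1.1, -2.2]
gripper_width: 19.3
```

```bash
python3 - <<'E'
from h import *
s=arm.read_state()
print(s['clock'],s['position'],s['ee_rot'],s['contact_force'],s['gripper_width'])
for n in ('top','side'):
  p,d=snap(n,n+'6.png')
p=cv2.imread('pics/top6.png');q=cv2.imread('pics/side6.png')
a=cv2.resize(p[140:220,200:290],None,fx=6,fy=6,interpolation=cv2.INTER_CUBIC)
b=cv2.resize(q[160:280,160:300],None,fx=5,fy=5,interpolation=cv2.INTER_CUBIC)
cv2.imwrite('pics/c5.png',a);cv2.imwrite('pics/c6.png',b)
E
```

```text
7.475 [544.95585549  65.66947539  37.90063181] [ 3.44925926e-02  9.99404926e-01 -4.98850236e-05 -2.29757532e-04] [ 0.03604812  1.05688392 -2.18669885] 19.32940761543261
```

View pics/c5.png

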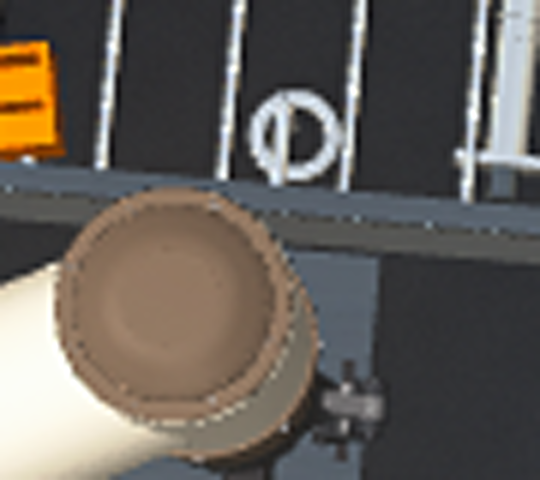

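View pics/c6.png

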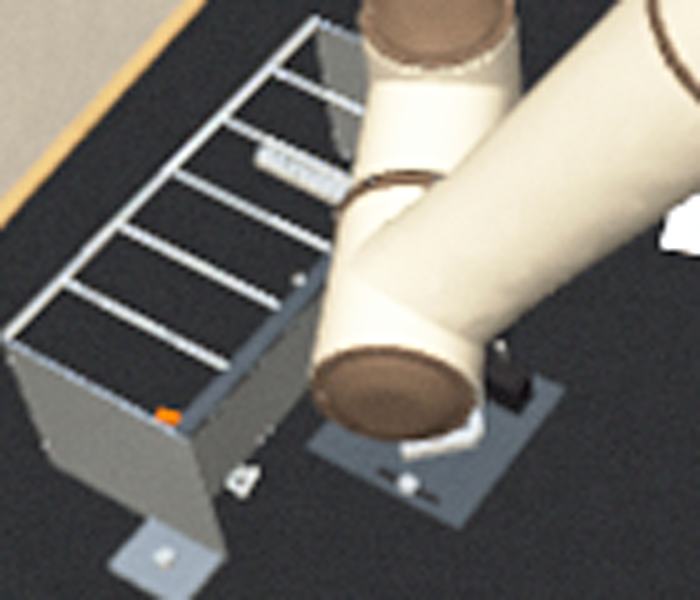

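```bash
python3 - <<'E'
from h import *
c=lambda x,y,z: px2w('top',200+x/6-.4,140+y/6-.4,z=z)
print('rodend',c(285,97,60),'back',c(279,170,60),'ring',c(295,135,9))
E
```

```text
rodend [698.68334805  56.53851116  60.        ] back [663.42043993  58.50992707  60.        ] ring [692.01316812  55.22493395   9.        ]
```

Emit:
play_rows:
  motion: [0,0,0,-0.5,0,0,0,0,0,0,-0.9,0,0,0,0,0,0,-1.2,0,0,0,0,0,0,-1.3,0,0,0,0,0,0,-1.3,0,0,0]

```text
clock: 8.2
position: [545.8, 65.6, 24.6]
ee_rot: [0.035, 0.999, -0.0, -0.0]
contact_force: [-0.1, 0.3, -1.8]
gripper_width: 19.6
```

Emit:
play_rows:
  motion: [0,0,0,0,0,0,0]

```text
clock: 8.32
position: [545.9, 65.7, 24.8]
ee_rot: [0.035, 0.999, 0.0, 0.0]
contact_force: [-0.8, -0.4, -0.7]
gripper_width: 19.3
```

```bash
python3 - <<'E'
from h import *
s=arm.read_state()
print(s['clock'],s['position'],s['ee_rot'],s['contact_force'],s['gripper_width'],s['wrist_torque'])
for n in ('top',):
  p,d=snap(n,n+'7.png')
a=cv2.resize(p[140:220,200:290,::-1],None,fx=6,fy=6,interpolation=cv2.INTER_CUBIC)
cv2.imwrite('pics/c7.png',a)
E
```

```text
8.325 [545.94389006  65.66346421  24.82350477] [3.47113279e-02 9.99397370e-01 4.72963928e-05 1.31906492e-04] [-0.82992805 -0.37707725 -0.7460468 ] 19.299077930456278 [-0.01660251 -0.06081013 -0.03513715]
```

View pics/c7.png

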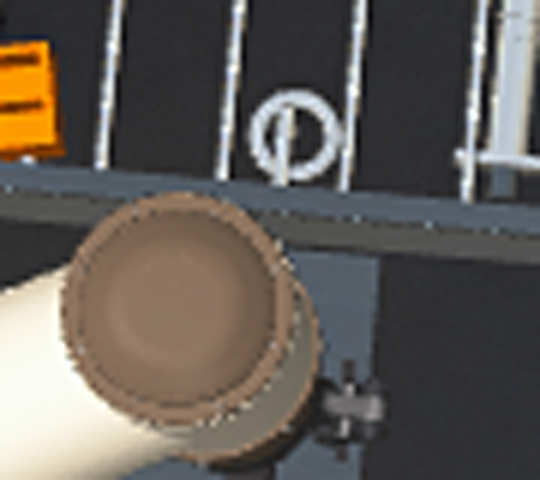

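Emit:
play_rows:
  motion: [0,-0.4,0,0,0,0,0,0,-0.8,0,0,0,0,0,0,-1.2,0.05,0,0,0,0,0,-1.8,0.2,0,0,0,0,0,-2.6,0.45,0,0,0,0]

```text
clock: 9.0
position: [519.5, 70.3, 24.7]
ee_rot: [0.035, 0.999, 0.0, 0.0]
contact_force: [-0.8, 0.2, -0.9]
gripper_width: 19.0
```

Emit:
play_rows:
  motion: [0,-0.9,0.35,0,0,0,0,0,-1.9,0.7,0,0,0,0,0,-2.9,1.05,0,0,0,0,0,-3.9,1.4,0,0,0,0,0,-4.8,1.7,0,0,0,0]

```text
clock: 9.62
position: [471.1, 87.4, 24.8]
ee_rot: [0.035, 0.999, 0.0, 0.0]
contact_force: [0.2, 0.5, -1.3]
gripper_width: 18.8
```

```bash
python3 - <<'E'
from h import *
s=arm.read_state()
print(s['clock'],s['position'],s['contact_force'],s['gripper_width'],s['wrist_torque'])
for n in ('top','side','wrist'):
  p,d=snap(n,n+'8.png')
q=cv2.imread('pics/side8.png');p=cv2.imread('pics/top8.png')
a=cv2.resize(p[140:220,200:290],None,fx=6,fy=6,interpolation=cv2.INTER_CUBIC)
b=cv2.resize(q[180:280,180:300],None,fx=5,fy=5,interpolation=cv2.INTER_CUBIC)
cv2.imwrite('pics/c8.png',a);cv2.imwrite('pics/c8s.png',b)
E
```

```text
9.625 [471.14659704  87.42306969  24.79328503] [ 0.18701802  0.49143949 -1.31144568] 18.83391587385557 [-0.03525369 -0.03483748  0.003892  ]
```

View pics/c8.png

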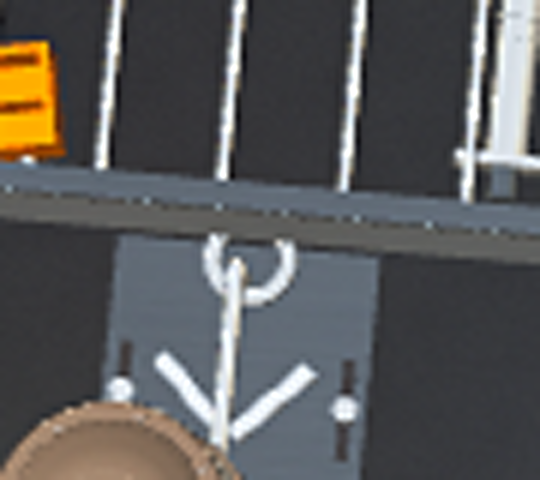

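View pics/c8s.png

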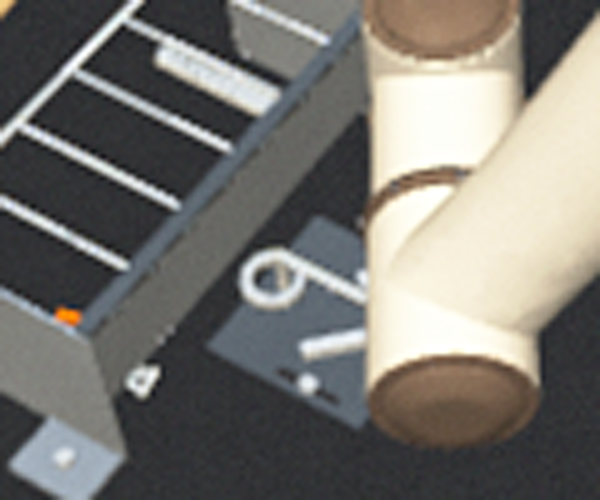

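View pics/wrist8.png

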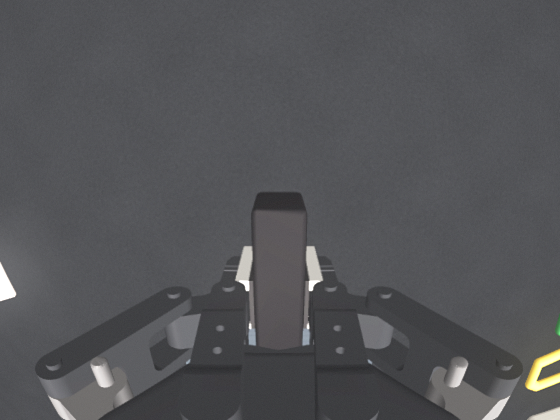

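Emit:
play_rows:
  motion: [0,-0.8,0.1,0,0,0,0,0,-1.6,0.15,0,0,0,0,0,-2.2,0.2,0,0,0,0,0,-2.6,0.22,0,0,0,0,0,-2.9,0.24,0,0,0,0]

```text
clock: 10.4
position: [442.5, 89.5, 24.7]
ee_rot: [0.035, 0.999, -0.0, -0.0]
contact_force: [-0.7, -0.2, -1.3]
gripper_width: 19.4
```

```bash
python3 - <<'E'
from h import *
p,d=snap('top','top9.png')
s=arm.read_state();print(s['clock'],s['position'],s['contact_force'])
p=cv2.imread('pics/top9.png')
a=cv2.resize(p[140:220,200:290],None,fx=6,fy=6,interpolation=cv2.INTER_CUBIC)
cv2.imwrite('pics/c9.png',a)
E
```

```text
10.45 [442.23816967  89.46052629  24.69565535] [-0.41532337 -0.62862178 -2.3410411 ]
```

View pics/c9.png

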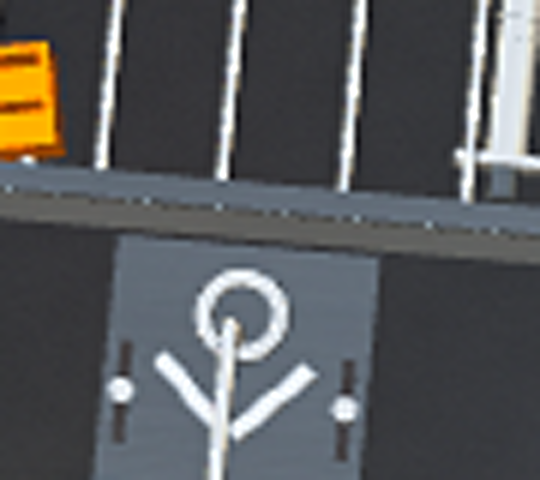

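Emit:
play_rows:
  motion: [0,-0.4,0.02,0,0,0,0,0,-0.8,0.04,0,0,0,0,0,-1.1,0.06,0,0,0,0,0,-1.3,0.08,0,0,0,0,0,-1.5,0.1,0,0,0,0]

```text
clock: 11.08
position: [427.7, 90.6, 24.7]
ee_rot: [0.035, 0.999, 0.0, 0.0]
contact_force: [0.3, -0.2, -0.9]
gripper_width: 19.6
```

Emit:
play_rows:
  motion: [0,-0.1,0,0,0,0,0,0,-0.2,0.01,0,0,0,0,0,-0.3,0.02,0,0,0,0]

```text
clock: 11.45
position: [424.8, 90.8, 24.7]
ee_rot: [0.035, 0.999, 0.0, 0.0]
contact_force: [0.7, 0.2, -1.1]
gripper_width: 19.1
```

```bash
python3 - <<'E'
from h import *
p,d=snap('top','top10.png')
s=arm.read_state();print(s['clock'],s['position'],s['contact_force'])
p=cv2.imread('pics/top10.png')
a=cv2.resize(p[140:220,200:290],None,fx=6,fy=6,interpolation=cv2.INTER_CUBIC)
cv2.imwrite('pics/c10.png',a)
E
```

```text
11.5 [424.65150391  90.69807433  24.69118959] [ 0.61855848  0.3664412  -1.74840317]
```

View pics/c10.png

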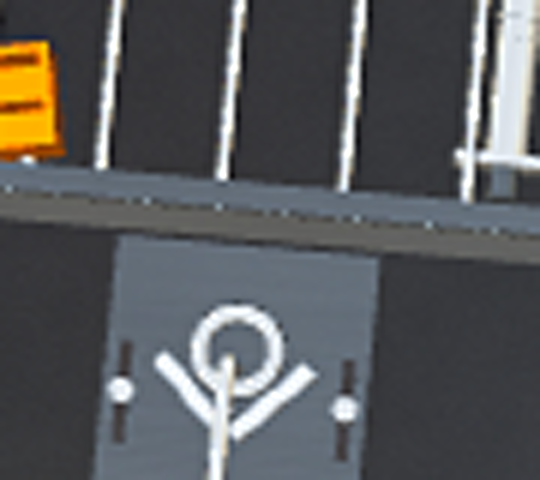

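Emit:
play_rows:
  motion: [0,-0.05,0,0,0,0,0,0,-0.1,0,0,0,0,0]

```text
clock: 11.75
position: [423.8, 90.7, 24.7]
ee_rot: [0.035, 0.999, -0.0, -0.0]
contact_force: [0.6, -0.7, -1.8]
gripper_width: 19.1
```

Emit:
play_rows:
  motion: [0,-0.05,0,0,0,0,0,0,-0.1,0,0,0,0,0]

```text
clock: 12.0
position: [422.8, 90.7, 24.7]
ee_rot: [0.035, 0.999, -0.0, -0.0]
contact_force: [0.7, 0.4, -1.2]
gripper_width: 19.2
```

Emit:
play_rows:
  motion: [0,-0.05,0,0,0,0,0]

```text
clock: 12.12
position: [422.3, 90.8, 24.7]
ee_rot: [0.035, 0.999, 0.0, 0.0]
contact_force: [0.2, -0.3, -1.6]
gripper_width: 19.6
```

Emit:
play_rows:
  motion: [0,-0.05,0,0,0,0,0]

```text
clock: 12.25
position: [421.8, 90.7, 24.7]
ee_rot: [0.035, 0.999, -0.0, 0.0]
contact_force: [0.3, -1.2, -2.1]
gripper_width: 19.5
```

Emit:
play_rows:
  motion: [0,-0.05,0,0,0,0,0,0,-0.05,0,0,0,0,0]

```text
clock: 12.5
position: [421.2, 90.7, 24.7]
ee_rot: [0.035, 0.999, -0.0, -0.0]
contact_force: [0.3, -0.7, 0.1]
gripper_width: 19.1
```

Emit:
play_rows:
  motion: [0,-0.05,0,0,0,0,0,0,-0.05,0,0,0,0,0]

```text
clock: 12.75
position: [420.8, 90.7, 24.7]
ee_rot: [0.035, 0.999, -0.0, -0.0]
contact_force: [0.3, -1.1, -1.2]
gripper_width: 19.1
```

Emit:
play_rows:
  motion: [0,-0.05,0,0,0,0,0,0,-0.05,0,0,0,0,0]

```text
clock: 13.0
position: [420.3, 90.8, 24.7]
ee_rot: [0.035, 0.999, 0.0, 0.0]
contact_force: [0.6, -0.4, -1.8]
gripper_width: 19.1
```

Emit:
play_rows:
  motion: [0,-0.05,0,0,0,0,0,0,-0.05,0,0,0,0,0]

```text
clock: 13.25
position: [419.8, 90.8, 24.7]
ee_rot: [0.035, 0.999, 0.0, 0.0]
contact_force: [-0.1, 0.1, -1.5]
gripper_width: 19.0
```

```bash
python3 - <<'E'
from h import *
p,d=snap('top','top11.png')
s=arm.read_state();print(s['clock'],s['position'],s['contact_force'],s['wrist_torque'])
p=cv2.imread('pics/top11.png')
a=cv2.resize(p[140:220,200:290],None,fx=6,fy=6,interpolation=cv2.INTER_CUBIC)
cv2.imwrite('pics/c11.png',a)
E
```

```text
13.3 [419.7996177   90.75881131  24.71730871] [-0.06814604 -0.55553574 -1.6912988 ] [ 0.0927989  -0.06074348  0.07059827]
```

View pics/c11.png

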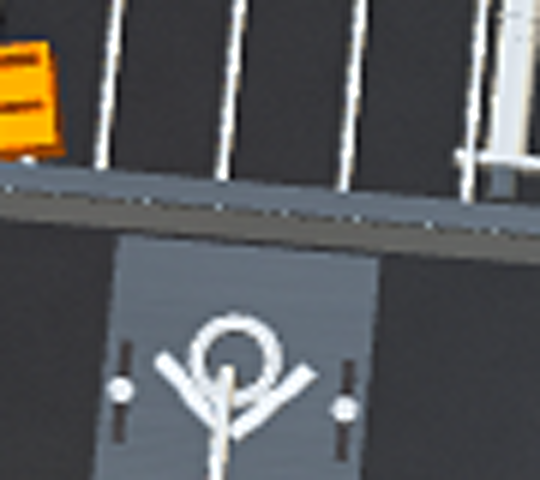

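Emit:
play_rows:
  motion: [0,-0.05,0,0,0,0,0,0,-0.05,0,0,0,0,0]

```text
clock: 13.55
position: [419.6, 90.9, 24.7]
ee_rot: [0.035, 0.999, 0.0, 0.0]
contact_force: [1.0, 0.2, -2.0]
gripper_width: 19.3
```

Emit:
play_rows:
  motion: [0,-0.05,0,0,0,0,0,0,-0.05,0,0,0,0,0]

```text
clock: 13.8
position: [419.3, 91.0, 24.8]
ee_rot: [0.035, 0.999, 0.0, 0.001]
contact_force: [2.8, -1.1, -3.1]
gripper_width: 19.3
```

Emit:
play_rows:
  motion: [0,-0.05,0,0,0,0,0,0,-0.05,0,0,0,0,0]

```text
clock: 14.05
position: [419.1, 91.1, 24.9]
ee_rot: [0.035, 0.999, 0.0, 0.001]
contact_force: [5.0, -1.2, -3.2]
gripper_width: 19.1
```

Emit:
play_rows:
  motion: [0,-0.05,0,0,0,0,0,0,-0.05,0,0,0,0,0]

```text
clock: 14.3
position: [419.0, 91.3, 24.9]
ee_rot: [0.035, 0.999, 0.001, 0.001]
contact_force: [5.7, -1.6, -5.0]
gripper_width: 19.5
```

Emit:
play_rows:
  motion: [0,-0.05,0,0,0,0,0,0,-0.05,0,0,0,0,0]

```text
clock: 14.55
position: [418.9, 91.4, 25.0]
ee_rot: [0.035, 0.999, 0.001, 0.001]
contact_force: [7.7, -2.1, -4.5]
gripper_width: 19.3
```

```bash
python3 - <<'E'
from h import *
p,d=snap('top','top12.png')
s=arm.read_state();print(s['clock'],s['position'],s['contact_force'],s['wrist_torque'])
p=cv2.imread('pics/top12.png')
a=cv2.resize(p[140:220,200:290],None,fx=6,fy=6,interpolation=cv2.INTER_CUBIC)
cv2.imwrite('pics/c12.png',a)
E
```

```text
14.6 [418.9376126   91.42291291  25.01452616] [ 7.64593504 -1.54744535 -4.87218951] [-0.5246951  -1.80907388 -0.21012042]
```

View pics/c12.png

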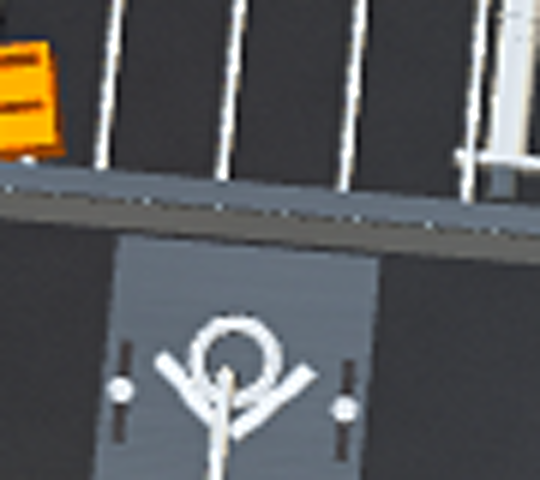

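Emit:
play_rows:
  motion: [0,-0.04,0,0,0,0,0,0,-0.04,0,0,0,0,0,0,-0.04,0,0,0,0,0,0,-0.04,0,0,0,0,0,0,-0.04,0,0,0,0,0]

```text
clock: 15.22
position: [418.8, 91.5, 25.0]
ee_rot: [0.035, 0.999, 0.001, 0.002]
contact_force: [8.4, -2.6, -5.2]
gripper_width: 19.1
```

Emit:
play_rows:
  motion: [0,0,0,0,0,0,0,0,0,0,0,0,0,0,0,0,0,0,0,0,0,0,0,0,0,0,0,0]

```text
clock: 15.72
position: [418.8, 91.5, 25.0]
ee_rot: [0.035, 0.999, 0.001, 0.002]
contact_force: [8.6, -1.6, -5.5]
gripper_width: 19.5
```

```bash
python3 - <<'E'
from h import *
for n in ('top','side'):
  p,d=snap(n,n+'13.png')
s=arm.read_state();print(s['clock'],s['position'],s['contact_force'],s['wrist_torque'])
p=cv2.imread('pics/top13.png')
a=cv2.resize(p[150:215,205:275],None,fx=9,fy=9,interpolation=cv2.INTER_CUBIC)
cv2.imwrite('pics/c13.png',a)
q=cv2.imread('pics/side13.png')
b=cv2.resize(q[200:280,200:300],None,fx=7,fy=7,interpolation=cv2.INTER_CUBIC)
cv2.imwrite('pics/c13s.png',b)
E
```

```text
15.825 [418.82534918  91.49713062  25.02822974] [ 9.48024879 -1.52789365 -6.12872535] [-0.61366293 -2.07656949 -0.2670588 ]
```

View pics/c13.png

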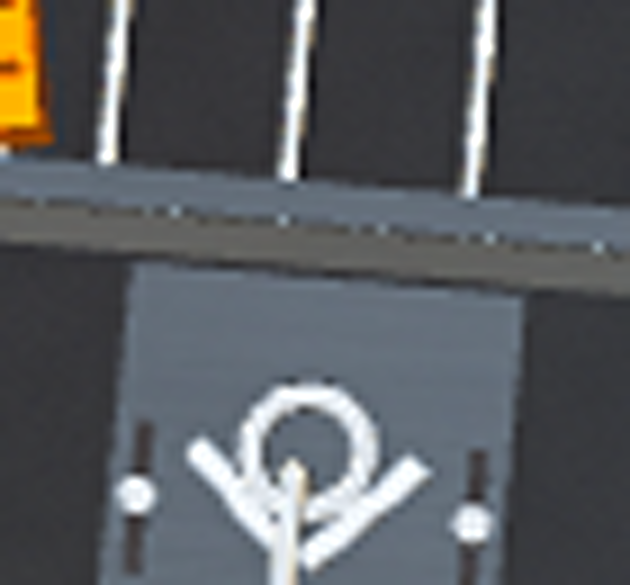

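View pics/c13s.png

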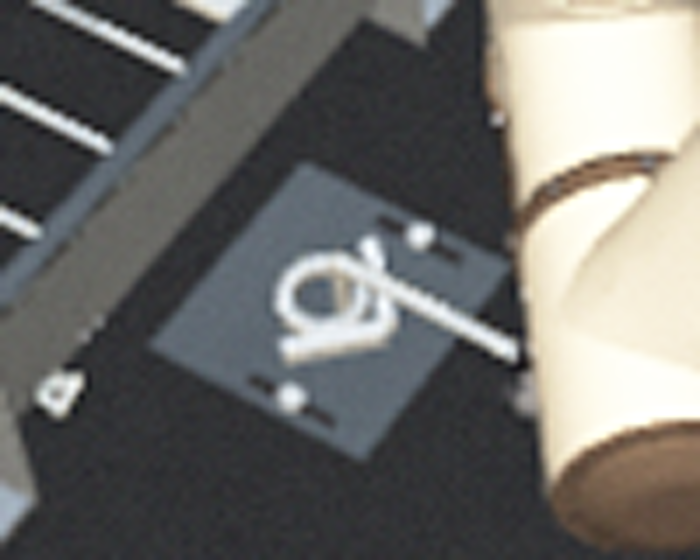

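Emit:
play_rows:
  motion: [0,0.1,0,0,0,0,0,0,0.2,0,0,0,0,0,0,0.35,0,0,0,0,0,0,0.6,0,0,0,0,0,0,0.9,0,0,0,0,0]

```text
clock: 16.45
position: [425.2, 90.3, 24.5]
ee_rot: [0.035, 0.999, -0.0, -0.001]
contact_force: [-0.3, -0.2, -1.1]
gripper_width: 19.7
```

Emit:
play_rows:
  motion: [0,0.1,0,0,0,0,0,0,0.1,0,0,0,0,0,0,0.1,0,0,0,0,0]

```text
clock: 16.82
position: [426.7, 90.6, 24.7]
ee_rot: [0.035, 0.999, -0.0, -0.0]
contact_force: [-0.1, -0.1, -1.4]
gripper_width: 19.1
```

```bash
python3 - <<'E'
from h import *
for n in ('top',):
  p,d=snap(n,n+'14.png')
s=arm.read_state();print(s['clock'],s['position'],s['contact_force'],s['wrist_torque'])
p=cv2.imread('pics/top14.png')
a=cv2.resize(p[150:215,205:275],None,fx=9,fy=9,interpolation=cv2.INTER_CUBIC)
cv2.imwrite('pics/c14.png',a)
E
```

```text
16.875 [426.78786828  90.69015147  24.68073621] [-0.25663675 -0.13724754 -1.83001742] [0.04669751 0.02799348 0.0135071 ]
```

View pics/c14.png

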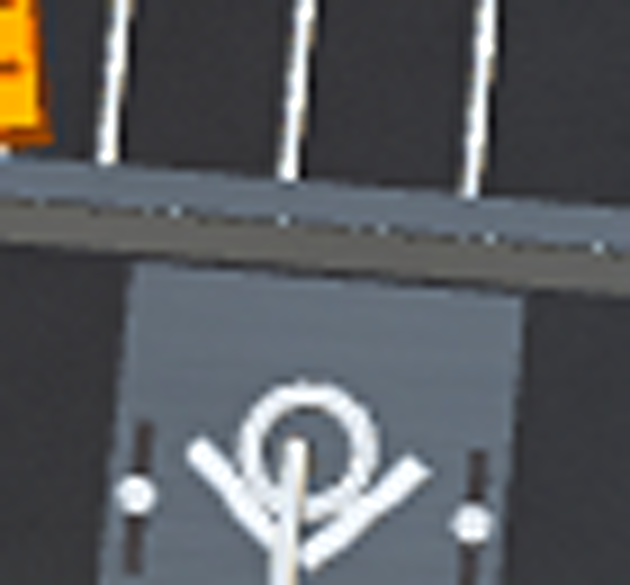

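Emit:
play_rows:
  motion: [0,0,0,1,0,0,0,0,0,0,3,0,0,0,0,0,0,5.5,0,0,0,0,0,0,7.1,0,0,0,0,0,-3,7.1,0,0,0]

```text
clock: 17.5
position: [428.6, 62.1, 98.0]
ee_rot: [0.033, 0.999, 0.001, 0.003]
contact_force: [0.6, -0.6, -0.5]
gripper_width: 19.2
```

Emit:
play_rows:
  motion: [0,0.5,-6,0,0,0,3,0,1,-12,0,0,0,7,0,1.5,-18,0,0,0,11,0,2,-24,0,0,0,15,0,2.5,-30,0,0,0,18]

```text
clock: 18.12
position: [452.0, -241.3, 96.6]
ee_rot: [-0.123, 0.992, -0.0, 0.001]
contact_force: [1.5, 1.2, -1.3]
gripper_width: 19.4
```

Emit:
play_rows:
  motion: [0,0.49,-6,0,0,0,3,0,0.49,-11,0,0,0,3,0,0.49,-13.08,0,0,0,3,0,0.49,-13.08,0,0,0,3,0,0.49,-13.08,0,0,0,3]

```text
clock: 18.75
position: [456.6, -369.0, 95.8]
ee_rot: [-0.148, 0.989, 0.0, -0.0]
contact_force: [0.1, -0.4, -1.6]
gripper_width: 18.9
```

Emit:
play_rows:
  motion: [0,0,0,-2,0,0,0,0,0,0,-2,0,0,0]

```text
clock: 19.0
position: [455.9, -368.1, 74.7]
ee_rot: [-0.149, 0.989, 0.001, -0.001]
contact_force: [0.2, 0.1, -1.1]
gripper_width: 19.4
```

```bash
python3 - <<'E'
from h import *
for n in ('top','side','wrist'):
  p,d=snap(n,n+'15.png')
s=arm.read_state();print(s['clock'],s['position'],s['ee_rot'],s['contact_force'],s['wrist_torque'])
p=cv2.imread('pics/top15.png')
a=cv2.resize(p[150:215,205:275],None,fx=9,fy=9,interpolation=cv2.INTER_CUBIC)
cv2.imwrite('pics/c15.png',a)
q=cv2.imread('pics/side15.png')
b=cv2.resize(q[120:200,280:380],None,fx=7,fy=7,interpolation=cv2.INTER_CUBIC)
cv2.imwrite('pics/c15s.png',b)
E
```

```text
19.15 [ 457.45422406 -369.57968264   76.54689718] [-1.48719537e-01  9.88879265e-01 -3.79869336e-04  3.91911308e-04] [-0.01372131 -0.29123009 -1.70804973] [-0.05271639  0.00851408  0.0085863 ]
```

View pics/c15.png

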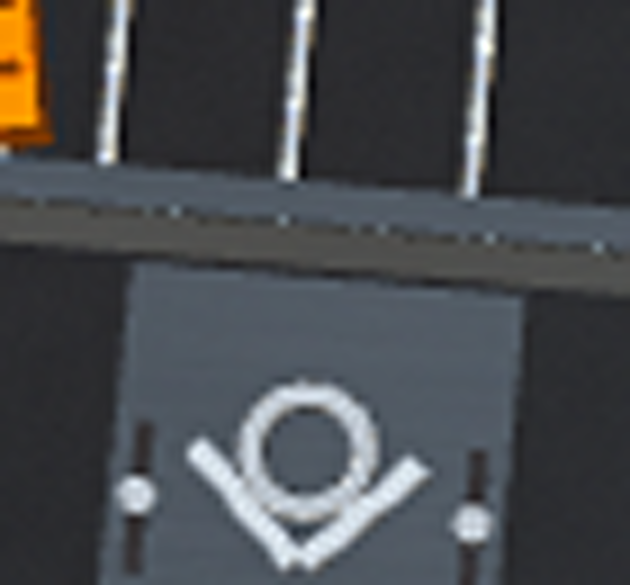

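View pics/c15s.png

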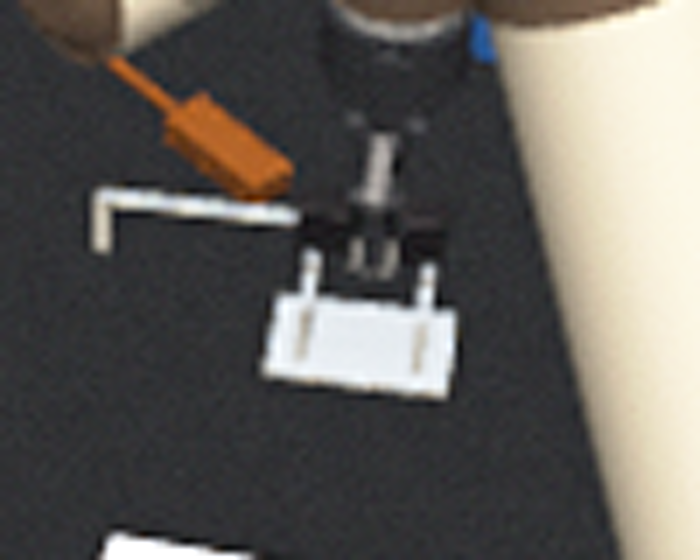

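View pics/wrist15.png

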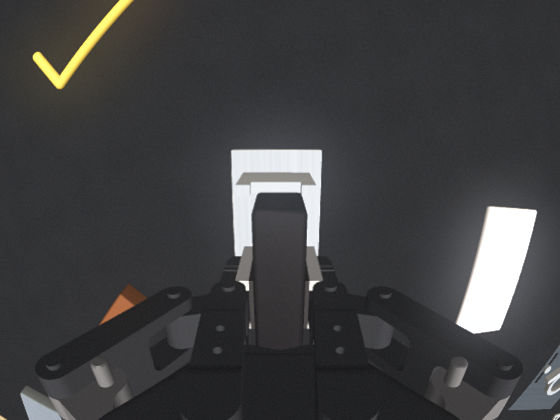

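Emit:
play_rows:
  motion: [0,0,0,-1.5,0,0,0,0,0,0,-2.7,0,0,0,0,0,0,-3.4,0,0,0,0,0,0,-3.8,0,0,0,0,0,0,-3.95,0,0,0]

```text
clock: 19.77
position: [456.8, -370.1, 35.9]
ee_rot: [-0.148, 0.989, 0.0, -0.0]
contact_force: [0.7, 1.1, 3.0]
gripper_width: 19.7
```

Emit:
play_rows:
  motion: [0,0,0,-0.03,0,0,0,0,0,0,-0.05,0,0,0]

```text
clock: 20.02
position: [457.0, -370.2, 36.0]
ee_rot: [-0.148, 0.989, -0.0, 0.0]
contact_force: [-0.4, 0.2, -0.6]
gripper_width: 19.3
```

```bash
python3 - <<'E'
from h import *
for n in ('side','wrist'):
  p,d=snap(n,n+'16.png')
s=arm.read_state();print(s['clock'],s['position'],s['ee_rot'],s['contact_force'],s['wrist_torque'])
q=cv2.imread('pics/side16.png')
b=cv2.resize(q[120:200,280:380],None,fx=7,fy=7,interpolation=cv2.INTER_CUBIC)
cv2.imwrite('pics/c16s.png',b)
E
```

```text
20.125 [ 456.98846886 -370.12464451   35.96278154] [-1.48022132e-01  9.88984004e-01 -1.61541325e-04  2.49243215e-04] [ 0.22480659  0.03465621 -0.42397015] [0.00465859 0.02510966 0.01256902]
```

View pics/c16s.png

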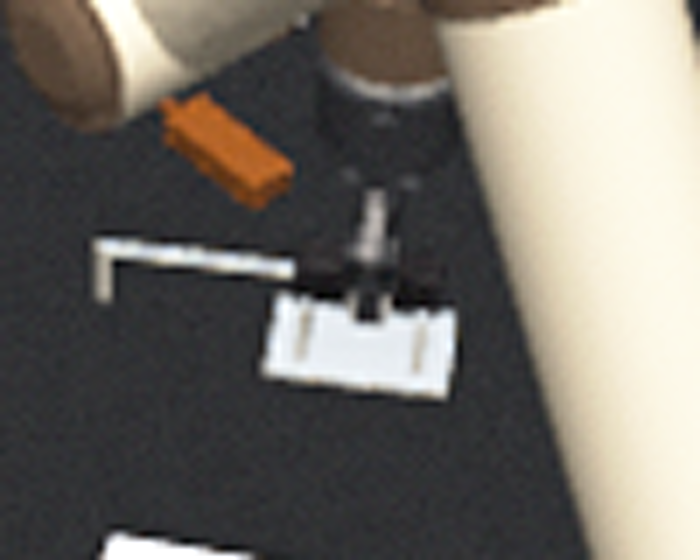

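View pics/wrist16.png

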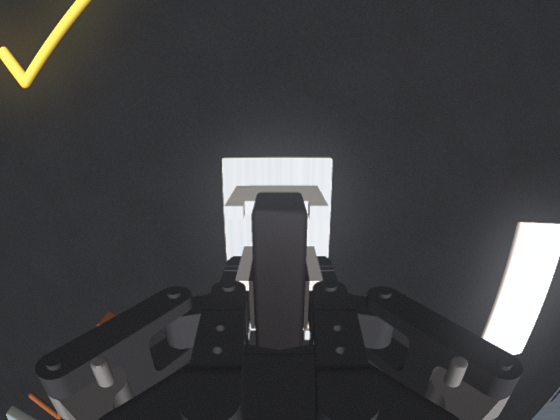

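Emit:
play_rows:
  motion: [30,0,0,0,0,0,0,100,0,0,0,0,0,0,100,0,0,0,0,0,0,100,0,0,0,0,0,0,100,0,0,0,0,0,0]

```text
clock: 20.75
position: [456.8, -370.1, 35.8]
ee_rot: [-0.148, 0.989, -0.0, 0.0]
contact_force: [-0.8, 0.1, -0.2]
gripper_width: 85.2
```

Emit:
play_rows:
  motion: [100,0,0,1,0,0,0,100,0,0,4,0,0,0,100,0,0,9,0,0,0,100,0,0,15,0,0,0,100,-3,-3,19,0,0,0]

```text
clock: 21.38
position: [428.5, -399.9, 230.0]
ee_rot: [-0.15, 0.989, -0.002, 0.002]
contact_force: [0.0, -0.4, -0.1]
gripper_width: 85.6
```

Emit:
play_rows:
  motion: [100,-5,-3,0,0,0,0,100,-9,-6,0,0,0,0,100,-9,-6,0,0,0,0,100,-9,-6,0,0,0,0]

```text
clock: 21.88
position: [336.8, -460.1, 226.3]
ee_rot: [-0.148, 0.989, -0.0, 0.0]
contact_force: [-0.9, -0.3, 0.4]
gripper_width: 85.5
```

```bash
python3 - <<'E'
from h import *
for n in ('top','side','wrist'):
  p,d=snap(n,n+'17.png')
s=arm.read_state();print(s['clock'],s['position'],s['contact_force'])
p=cv2.imread('pics/top17.png')
a=cv2.resize(p[180:280,350:430],None,fx=6,fy=6,interpolation=cv2.INTER_CUBIC)
b=cv2.resize(cv2.imread('pics/side17.png')[120:280,180:380],None,fx=3.7,fy=3.7,interpolation=cv2.INTER_CUBIC)
cv2.imwrite('pics/c17.png',a);cv2.imwrite('pics/c17s.png',b)
E
```

```text
22.025 [ 337.68576243 -459.56666835  225.83005415] [-0.43826105 -0.18129931 -0.42515711]
```

View pics/top17.png

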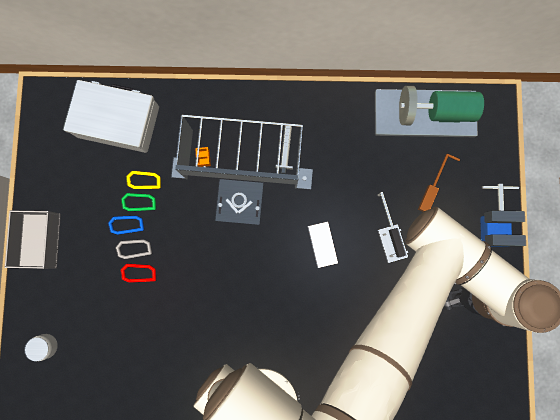

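View pics/c17.png

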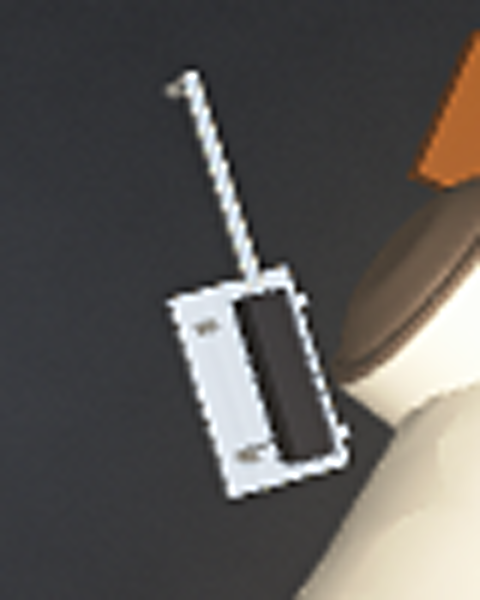

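View pics/c17s.png

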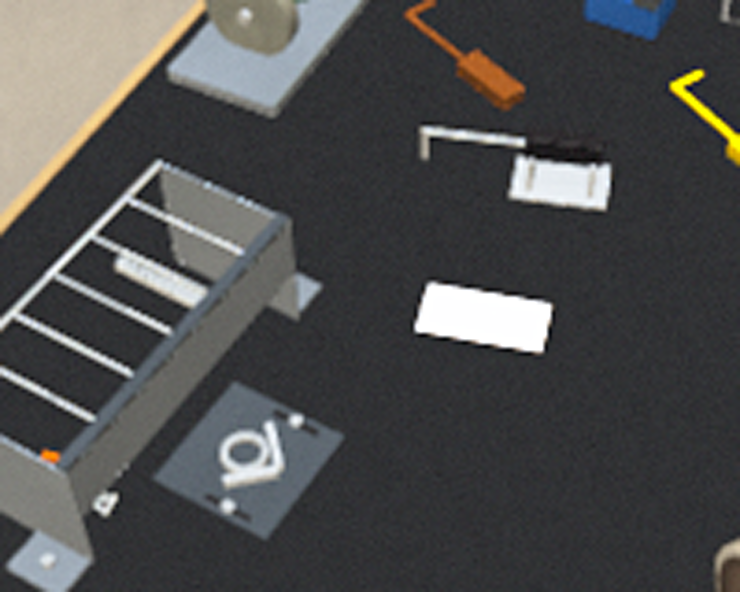

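The rod is back in its cradle with the same image as at the start. The ring sits against both flanks of the V stop, and the bystanders look unmoved. I'm handing in.

```bash
python3 - <<'E'
from h import *
print(arm.job_done())
E
```

```text
the job is handed in; nothing more can be done
None
```

The ring is home in the V stop and the rod is back in its cradle; I handed the job in at about 22 s, and no verdict is reported.

- **Hooking:** I took the rod from its cradle and passed it under the panel. I lowered the tip into the ring behind the guard; from the arm's pose it stood about 4 mm above the bench.
- **Pull:** I slid the ring out and felt the stop in 0.5 mm steps. The measured wrist pull rose from about 5 N to 8.5–9.5 N along x. It stayed at 5 N or more for about 1.8 s.
- **Release and return:** I eased the leg back to the middle of the hole, lifted it out without moving the ring, and put the rod back where I had picked it up.

**Last checks:**
- The top and side pictures show the ring flat against both flanks, about 1 mm or less off the mid-line.
- The rod lies in its cradle as in the first picture.
- The carabiners, scraper, ice screw and belay device look unmoved.
- The arm is clear of everything, and the wrist force is within noise.

**Uncertain or in disagreement:**
- During the pull the wrist also showed about 4 N downward, probably friction of the leg on the ring. That puts the total pull near 10 N. The ring-to-stop force could not be measured separately.
- The top and wrist cameras disagreed by about 7 mm on the handle's sideways position. I trusted the wrist camera, and the centred grasp bore it out.

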